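Show the finished carp to the inspection camera

ROBOT

A 6-joint arm with a two-finger parallel gripper is mounted at the origin on the work surface. World frame = base frame: x ahead of the robot, y to its left, z up, the work surface at z = 0. Lengths are in m, angles in rad, forces in N, time in s.
With the tool pointing down it reaches from about 0.4 to 0.825 m from the base axis. Payload 7 kg.
Tool frame: the origin (TCP) lies between the finger pads; the fingertips stand 11 mm ahead of it and the grasp point (between the pads) lies 8 mm behind it; z points along the fingers, y is the line along which they close (so a half turn about z gives the same grasp; the last joint's range is limited). The gripper opens to 85 mm and grips with 20 to 120 N. Pads are 22 mm wide; open, the fingers measure 114 mm over their backs; the gripper's body (76 mm by 85 mm) begins 54 mm behind the grasp point. The pads swing forward as they close: fully open they stand 13 mm farther back than shut.
Start: joints at [0.288, 0.359, 0.012, 0, -1.224, -0.288], TCP at [0.675, -0, 0.242] pointing down, gripper open.
Joint ranges: [-3.07, 3.07], [-1.43, 2.12], [-1.02, 1.25], [-3.03, 1.67], [-3.05, -0], [-3.03, 3.03]. Speed limits (rad/s): [2.39, 2.39, 3.01, 3.14, 3.14, 3.14].

INTERFACE

Orientations are given as a unit quaternion [x, y, z, w].
In Python, from bench import robot gives the robot as it stands. Calls block until the motion is done:
- robot.move_ptp(position, orientation): joint-space move of the TCP to a pose.
- robot.line_to(position, rotation=None, vel=0.15): straight line of the TCP; rotation=None keeps the orientation; vel is the mean speed in m/s.
- robot.set_joints(angles): joint-space move.
- robot.set_gripper(opening): finger opening in m; the grip force is fixed at half the most; returns when the fingers have stopped.
- robot.pause(seconds).
- robot.ik(position, orientation): joint angles nearest the present ones, or None.
- robot.state(): the state.
- robot.read_camera(name): name is "scene" or "side" or "wrist"; returns the picture (420x560x3 uint8, red, green, blue); there is no depth.
- robot.get_calibration(name): a dict with "fx", "fy", "cx", "cy" (pixels), "rvec" (rotation vector, rad) and "tvec" (3), from world to camera coordinates, as OpenCV has them; the wrist camera has in their place "tool_from_camera" (4x4, takes a point from camera to tool coordinates, whose origin is the TCP and whose axes are the flange's). Camera axes: x right, y down, z forward; pixel columns grow to the right and rows downward; lengths in m; the calibration is good to about 2 mm. The wrist camera is an equidistant fisheye: a pixel r from the principal point sees the ray r / f radians off the axis. A picture is of the moment at which its call begins: read the wrist's pose just before it. get_calibration takes no time and is no camera call.
A pose or a line that the arm cannot do raises robot.IKError and nothing moves.
- robot.sign_off(): hands the job in; it is judged then, once.
The state is a dict: "clock": time; "joint_positions": joint angles; "qd": joint speeds; "tau": joint torques, N m; "ee_pos": TCP position; "eef_rot": TCP orientation; "ft_force": force on the tool from outside, world axes, zero at the start; "torque": the same for the moment, N m; "grip_width": finger opening in m; "gripper_force": force on a finger pad.
Only numpy, scipy, OpenCV 4.12 (cv2) and the standard library are available. Lean on these libraries where they do the work, as an engineer would, in place of code of your own. Each camera call takes 0.05 s, during which the arm holds its last target. There are 200 camera calls.

TASK

The camera needs two pictures of the big finished foam carp: pick it up out of the row of work and hold it in the air with its right side square to the lens, back up, its middle straight in front of the lens and 20 cm from the glass. Keep it there with the body level for two seconds, then tip its nose up by 30 degrees about the same point and finish while holding it still like that, carried by the gripper alone. Do not touch the camera or its stand, and leave everything else on the bench where it is.

Things in the scene. Friction and masses are not known exactly. Their poses are not given: they have to be found in the camera images.
- fish: The big finished carp of matt green modelling foam (all carvings and offcuts are of it): 184 mm long, 38 mm thick, back 60 mm high, back fin to 70, upper tail tip to 76, about 100 g; scales, gills, eyes, back fin, forked tail. It stands upright on its belly. Origin on its underside below the middle of the body; x to the nose (away from the robot within 45 degrees), y to its left side, z up.
- fish_mid (a point): Middle of the carp's body, 34 mm straight above its origin, near its centre of mass; axes as the carp's. The flanks here are flat and parallel, 38 mm apart, from 20 mm behind to 30 mm ahead of it and from 17 to 45 mm up: the place to grip from above, across the flanks. At least 30 mm is free beside each flank.
- fish_nose (a point): Tip of the carp's nose: 86 mm ahead of the origin and 32 mm up.
- lens (a point): Centre of the front glass of the black inspection camera (66 mm wide, 50 high, grey lens tube 38 across), to the robot's right. It looks level along this point's own -x (roughly to the robot's left); y is across the picture, z up; height 190 to 250 mm, varying. With the fish's right side to the lens, the fish's y points along the lens's -x and its nose along the lens's +y.
- view (a point): Point in the air where the fish's middle belongs: on the lens's axis, 200 mm in front of the glass (200 mm along the lens's -x); same axes as the lens.
- stand: Stand of the camera: steel post 320 mm high on a round foot 110 mm across, carrying the camera head. Origin under the foot's centre, 45 mm behind the glass; x points away from where the camera looks; the post is 30 mm along +x.
- small_fish: Bystander: a small finished carp of the same shape and foam, 114 mm long, 24 mm thick, 47 mm high. Origin under its middle, x to its nose. It stands in the same row as the big one; which stands where differs.
- blank: Bystander: a roughed-out faceted block for another fish, no tail, fins or scales, same foam, 140 mm long, 40 mm thick, 54 mm high. Origin under its middle, x along it. It stands in the same row.
- offcut_a: Bystander: wedge-shaped foam offcut 80 x 56 x 30 mm, beyond the row. Origin under its middle.
- offcut_b: Bystander: wedge-shaped foam offcut 100 x 44 x 22 mm, beyond the row. Origin under its middle.
- offcut_c: Bystander: wedge-shaped foam offcut 70 x 60 x 35 mm, near the robot on its right. Origin under its middle.
- speaker: Bystander: black portable loudspeaker 50 x 130 x 70 mm, at the far side. Origin under its middle.
- brush: Bystander: dusting brush lying beyond the left end of the row. Origin under its middle.
- knife: Bystander: modelling spatula lying near the robot on its right. Origin under its middle.

How it is judged:
On the way, in this order (a step that is already met when the one before it is completed fails the run):
1. the big carp is lifted clear of the bench in the gripper (height (world z) of fish_mid above 0.1 m and contact force between the fingers and fish above 1 N), for 0.1 s.
2. it is held level before the lens, right side to the glass, for at least a second (distance between fish_mid and view below 0.025 m and angle between fish's own x axis and vertical between 1.401 and 1.741 rad and angle between fish's own z axis and vertical below 1.2 rad and angle between the y axis of fish and the x axis of lens, either way round below 0.19 rad and y of fish_nose in the frame of lens above 0.03 m and contact force between the fingers and fish above 1 N and linear speed of fish below 0.04 m/s), for 1 s.
At the end, for the whole second after the job is handed in: The carp is in the gripper and touches nothing else: its middle within 25 mm of the point 200 mm in front of the glass, nose raised 30 +- 9 degrees, right side square to the lens within 11 degrees, back up, at rest; no other thing has moved 30 mm (distance between fish_mid and view below 0.025 m and angle between fish's own x axis and vertical between 0.887 and 1.207 rad and angle between fish's own z axis and vertical below 1.2 rad and angle between the y axis of fish and the x axis of lens, either way round below 0.19 rad and y of fish_nose in the frame of lens above 0.03 m and contact force between the fingers and fish above 1 N and linear speed of fish below 0.04 m/s and height (world z) of fish_mid above 0.14 m and contact force between fish and stand below 0.1 N and distance of each of small_fish, blank, offcut_a, offcut_b, offcut_c, speaker, brush, knife from where it was at the start of the episode below 0.03 m); the arm keeps its last pose, push and grip.
It fails at once if the camera or its stand is touched (contact force between stand and anything else above 1 N).
It fails at once if another thing on the bench is shifted by 30 mm or more (distance of any of small_fish, blank, offcut_a, offcut_b, offcut_c, speaker, brush, knife from where it was at the start of the episode above 0.03 m).
It also fails if it takes over 35 s, if anything falls off the work surface, if the arm or the gripper's body presses on something with over 40 N, if the wrist force passes 120 N, or if a joint passes its speed limit or range.

## Working session

There is one attempt and no reset: what is moved stays moved. The work goes in short steps, each a Python script; the robot and the scene stay as the last script left them, time stands still between calls to the robot, and variables do not carry over. Pictures are saved under pics/ and viewed, at most 13 in all, crops included, and the job is handed in when it is done.

```bash
ls; mkdir -p pics; python3 - <<'E'
from bench import robot
import cv2
s=robot.state(); print(s['clock'],s['ee_pos'],s['eef_rot'])
for n in ['scene','side','wrist']:
    im=robot.read_camera(n); cv2.imwrite(f'pics/{n}0.png',im[:,:,::-1]); print(n,robot.get_calibration(n))
E
```

```text
bench.py
pics
0.0 [ 6.74535031e-01 -3.01917508e-05  2.41376490e-01] [-7.07053261e-01  7.07159819e-01  5.28709981e-04 -6.30647131e-04]
scene {'fx': 419.28488821739137, 'fy': 419.28488821739137, 'cx': 275.1203579834752, 'cy': 209.76813780939676, 'rvec': array([ 0.63789149,  2.51966118, -1.36644252]), 'tvec': array([ 0.492368  , -0.0701309 ,  1.42565586])}
side {'fx': 513.94536898808, 'fy': 513.94536898808, 'cx': 279.374671931022, 'cy': 205.43879466600995, 'rvec': array([ 2.27551559, -0.77777524,  0.33636259]), 'tvec': array([-0.43612702,  0.34946715,  1.2887063 ])}
wrist {'fx': 325.19226210127806, 'fy': 325.19226210127806, 'cx': 279.9823550828283, 'cy': 208.20911019698983, 'tool_from_camera': array([[-2.42084978e-04, -9.65604128e-01, -2.60016554e-01,
         6.64966694e-02],
       [ 9.99999607e-01, -1.20935114e-05, -8.86125653e-04,
         6.28170528e-04],
       [ 8.52502075e-04, -2.60016667e-01,  9.65603752e-01,
        -1.31834917e-01],
       [ 0.00000000e+00,  0.00000000e+00,  0.00000000e+00,
         1.00000000e+00]])}
```

View pics/scene0.png

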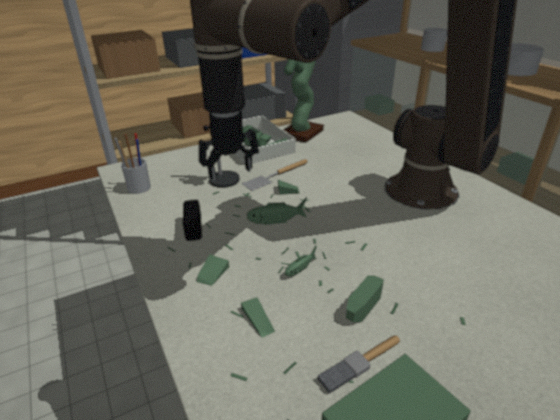

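View pics/side0.png

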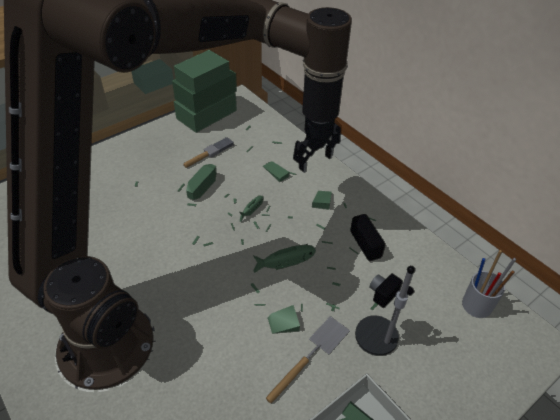

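View pics/wrist0.png

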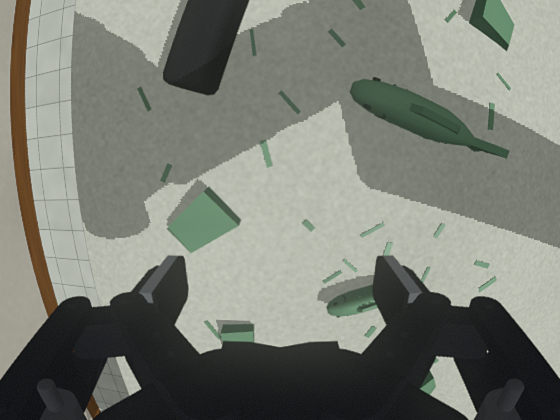

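The scene view shows the big carp at (277,212), with the stand's foot at (223,178) and the camera head hidden by the gripper. The side view shows the carp at (285,257), nose (312,252), with the lens tube at (376,283) and the foot at (377,335). The wrist view shows the carp's nose at (352,90) and its tail at (508,155).

```bash
cat > h.py <<'E'
import numpy as np, cv2
from scipy.spatial.transform import Rotation as R
from bench import robot
def ray(n,px,pose=None):
    c=robot.get_calibration(n); d=np.array([(px[0]-c['cx'])/c['fx'],(px[1]-c['cy'])/c['fy'],1.])
    if n=='wrist':
        r=np.hypot(d[0],d[1]); d=np.array([d[0]/r*np.sin(r),d[1]/r*np.sin(r),np.cos(r)]) if r>1e-9 else d
        T=np.eye(4); T[:3,:3]=R.from_quat(pose[1]).as_matrix(); T[:3,3]=pose[0]; T=T@c['tool_from_camera']
        return T[:3,3],T[:3,:3]@d
    M=R.from_rotvec(c['rvec']).as_matrix(); return -M.T@c['tvec'],M.T@d/np.linalg.norm(d)
def plane(r,z): return r[0]+r[1]*(z-r[0][2])/r[1][2]
def tri(rs):
    A=sum(np.eye(3)-np.outer(d,d) for _,d in rs); b=sum((np.eye(3)-np.outer(d,d))@o for o,d in rs)
    p=np.linalg.solve(A,b); return p,[float(np.linalg.norm((np.eye(3)-np.outer(d,d))@(p-o))) for o,d in rs]
def shot(n,name):
    s=robot.state(); im=robot.read_camera(n); cv2.imwrite(f'pics/{name}.png',im[:,:,::-1]); return im,(s['ee_pos'],s['eef_rot'])
def green(im,lo=60):
    h=cv2.cvtColor(im,cv2.COLOR_RGB2HSV); return cv2.inRange(h,(55,lo,20),(95,255,255))
E
python3 - <<'E'
from h import *
np.set_printoptions(precision=3,suppress=True)
s=robot.state(); p=(s['ee_pos'],s['eef_rot'])
print(R.from_quat(p[1]).as_matrix())
W=lambda x:ray('wrist',x,p); S=lambda x:ray('side',x); C=lambda x:ray('scene',x)
print('nose',tri([W((352,90)),S((313,252)),C((248,214))]))
print('tail top',tri([W((508,154)),S((256,262))]))
print('foot',plane(S((377,335)),.006),plane(C((223,179)),.006))
print('posttop',plane(S((410,270)),.32)); print('lens',plane(S((375,283)),.22))
im=cv2.imread('pics/side0.png'); cv2.imwrite('pics/side_c.png',cv2.resize(im[230:360,230:430],None,fx=4,fy=4,interpolation=2))
E
```

```text
[[-0.    -1.    -0.001]
 [-1.     0.    -0.   ]
 [ 0.     0.001 -1.   ]]
nose (array([ 0.594, -0.106,  0.03 ]), [0.00509751295745235, 0.002924748480868455, 0.0040714266720992915])
tail top (array([ 0.422, -0.054,  0.068]), [0.007444078667263463, 0.007444078667263467])
foot [ 0.559 -0.399  0.006] [ 0.56  -0.395  0.006]
posttop [ 0.555 -0.431  0.32 ]
lens [ 0.536 -0.369  0.22 ]
```

View pics/side_c.png

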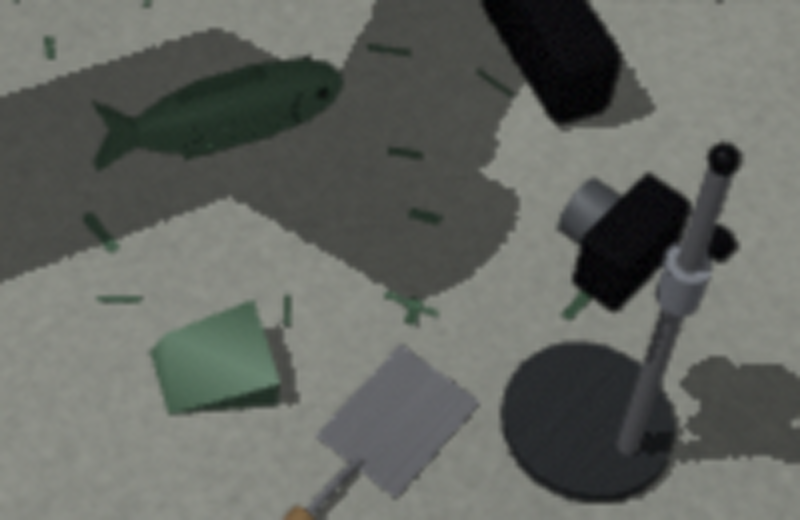

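The crop shows the lens tube front at about (370.5,285) in the side view, the foot centre at (377,336) and the post base at (387,342). I'll move above the fish and look again with a clear scene view, checking IK for the final poses first.

```bash
cat >> h.py <<'E'
def tool(yaw,pitch=0,flip=1):
    "tool down, closing along fish y; fish yaw, nose-up pitch; flip=+-1"
    F=R.from_euler('ZY',[yaw,-pitch]).as_matrix()
    y=flip*F[:,1]; z=-F[:,2]; return R.from_matrix(np.c_[np.cross(y,z),y,z]).as_quat()
E
python3 - <<'E'
from h import *
np.set_printoptions(precision=2,suppress=True)
for yaw in (-.2,-.5,-.75):
  for flip in (1,-1):
    for tilt in (0,.26,.52):
      print(yaw,flip,tilt,robot.ik([.43,-.2,.22],tool(yaw,tilt,flip)))
for flip in (1,-1): print(robot.ik([.512,-.081,.03],tool(-.293,0,flip)))
robot.move_ptp([.512,-.081,.26],tool(-.293,0,1))
for n in ('wrist','scene'): print(shot(n,n+'1')[1])
print(robot.state()['clock'])
im=cv2.imread('pics/scene1.png'); cv2.imwrite('pics/scene_c.png',cv2.resize(im[100:250,170:330],None,fx=4,fy=4,interpolation=2))
E
```

```text
-0.2 1 0 [-0.02  0.04 -0.45  0.   -1.08 -1.75]
-0.2 1 0.26 [ 0.03 -0.12 -0.66  0.08 -0.78 -1.85]
-0.2 1 0.52 [ 0.07 -0.26 -0.95  0.34 -0.4  -2.12]
-0.2 -1 0 [-0.02  0.04 -0.45  0.   -1.08  1.39]
-0.2 -1 0.26 [ 0.03 -0.12 -0.66  0.08 -0.78  1.29]
-0.2 -1 0.52 [ 0.07 -0.26 -0.95  0.34 -0.4   1.02]
-0.5 1 0 [-0.02  0.04 -0.45  0.   -1.08 -2.05]
-0.5 1 0.26 [ 0.09 -0.12 -0.72  0.21 -0.77 -2.3 ]
-0.5 1 0.52 None
-0.5 -1 0 [-0.02  0.04 -0.45  0.   -1.08  1.09]
-0.5 -1 0.26 [ 0.09 -0.12 -0.72  0.21 -0.77  0.84]
-0.5 -1 0.52 None
-0.75 1 0 [-0.02  0.04 -0.45  0.   -1.08 -2.3 ]
-0.75 1 0.26 [ 0.14 -0.11 -0.73  0.28 -0.8  -2.64]
-0.75 1 0.52 None
-0.75 -1 0 [-0.02  0.04 -0.45  0.   -1.08  0.84]
-0.75 -1 0.26 [ 0.14 -0.11 -0.73  0.28 -0.8   0.5 ]
-0.75 -1 0.52 None
[ 0.22  0.35 -0.58 -0.   -0.64 -2.09]
[ 0.22  0.35 -0.58  0.   -0.64  1.06]
(array([ 0.51, -0.08,  0.26]), array([0.15, 0.99, 0.  , 0.  ]))
(array([ 0.51, -0.08,  0.26]), array([ 0.15,  0.99, -0.  , -0.  ]))
1.8333
```

View pics/wrist1.png

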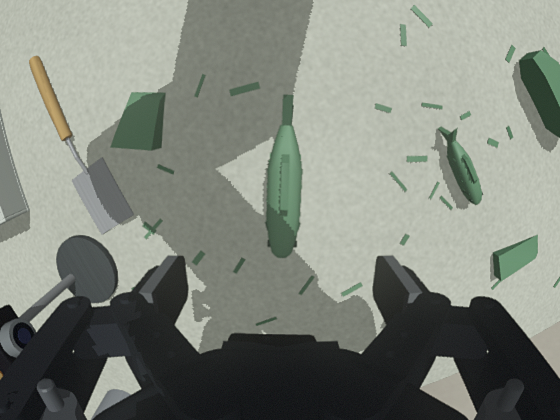

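View pics/scene_c.png

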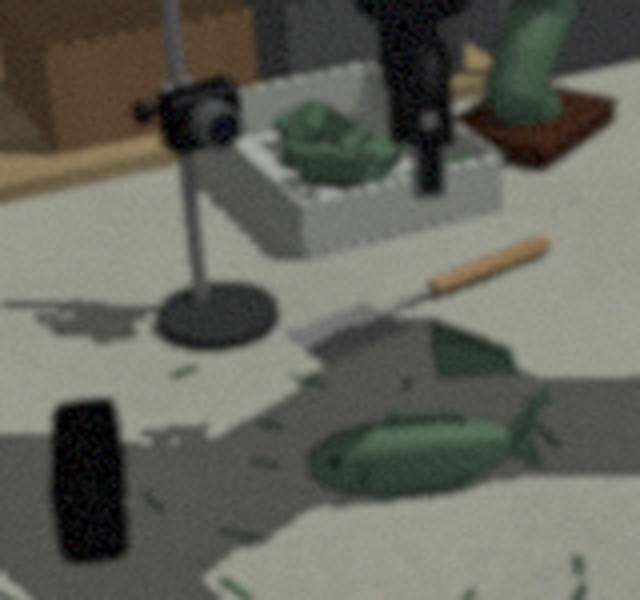

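The wrist view shows the carp's spine running from the nose (282,257) to the tail (288,95), the lens glass at (19,335), and the foot at (87,268). The scene crop shows the lens glass at full-picture (224.5,131.7).

```bash
python3 - <<'E'
from h import *
np.set_printoptions(precision=3,suppress=True)
s=robot.state(); p=(s['ee_pos'],s['eef_rot'])
W=lambda x:ray('wrist',x,p); S=lambda x:ray('side',x); C=lambda x:ray('scene',x)
s0=(np.array([.674535,-.00003,.241376]),np.array([-.707053,.70716,.000529,-.000631]))
L1=tri([W((19,335)),C((224.5,131.7))]); L2=tri([W((19,335)),C((224.5,131.7)),S((375,282))]); print('lens',L1,L2)
foot=(plane(S((377.3,335.5)),.006)+plane(W((87,268)),.006)+plane(C((224,178.7)),.008))/3
print('foot',foot,plane(W((87,268)),.006),plane(C((224,178.7)),.008))
pt=plane(S((410.5,269.5)),.32);pb=plane(S((387,342)),.01);pbw=plane(W((72,280)),.012);print('post',pt,pb,pbw)
# fish mask in both views
def blob(n,f,near,lo=60):
    im=cv2.cvtColor(cv2.imread(f),cv2.COLOR_BGR2RGB); k,lab,st,ce=cv2.connectedComponentsWithStats(green(im,lo))
    i=lab[near[1],near[0]]; ys,xs=np.nonzero(lab==i); return np.c_[xs,ys].astype(float),st[i]
b,st=blob('wrist','pics/wrist1.png',(284,200)); print('fish wrist',st)
nose=(b[b[:,1]>b[:,1].max()-3].mean(0)); tail=(b[b[:,1]<b[:,1].min()+3].mean(0))
body=b[(b[:,1]>165)&(b[:,1]<225)]; bc=body.mean(0)
b0,st0=blob('wrist','pics/wrist0.png',(400,110)); n0=b0[b0[:,0]<b0[:,0].min()+3].mean(0); t0=b0[b0[:,0]>b0[:,0].max()-3].mean(0)
print(nose,tail,bc,st0,n0,t0)
N=tri([W(nose),ray('wrist',n0,s0)]);T=tri([W(tail),ray('wrist',t0,s0)])
print('nose',N,'tail',T)
d=plane(W(nose),.032)-plane(W(tail),.06); print('yaw',np.arctan2(d[1],d[0]),np.linalg.norm(d), plane(W(nose),.032),plane(W(tail),.06),plane(W(bc),.034))
E
```

```text
lens (array([ 0.549, -0.365,  0.198]), [0.0017321745934468316, 0.001732174593446782]) (array([ 0.549, -0.36 ,  0.2  ]), [0.0024583863485019048, 0.0023727963275485646, 0.001151918140928386])
foot [ 0.557 -0.397  0.007] [ 0.554 -0.398  0.006] [ 0.558 -0.392  0.008]
post [ 0.556 -0.431  0.32 ] [ 0.562 -0.43   0.01 ] [ 0.565 -0.434  0.012]
fish wrist [ 267  125   35  111 1798]
[294.6 233.8] [284.722 126.222] [284.545 193.106] [ 352   80  157   78 3790] [353.5  86.5] [506.6   152.733]
nose (array([ 0.59 , -0.097, -0.   ]), [0.012257498861642053, 0.012257498861642017]) tail (array([ 0.453, -0.055,  0.107]), [0.004778886049748211, 0.004778886049748209])
yaw -0.19347114835734236 0.12820688873100172 [ 0.577 -0.083  0.032] [ 0.454 -0.059  0.06 ] [ 0.526 -0.081  0.034]
```

```bash
python3 - <<'E'
from h import *
np.set_printoptions(precision=4,suppress=True)
s=robot.state(); p=(s['ee_pos'],s['eef_rot'])
s0=(np.array([.674535,-.00003,.241376]),np.array([-.707053,.70716,.000529,-.000631]))
W=lambda x:ray('wrist',x,p); W0=lambda x:ray('wrist',x,s0)
print('nose',tri([W((282,257)),W0((352,90)),ray('scene',(248,215)),ray('side',(315,251))]))
print('tail',tri([W((288,95)),W0((508,154))]))
im=cv2.cvtColor(cv2.imread('pics/wrist1.png'),cv2.COLOR_BGR2RGB); m=green(im,45); k,lab,st,ce=cv2.connectedComponentsWithStats(m)
i=lab[200,284]; print(st[i])
for y in range(100,255,10):
    xs=np.nonzero(lab[y]==i)[0]
    if len(xs): 
        a,b=[plane(W((x,y)),.045) for x in (xs[0],xs[-1])]; print(y,xs[0],xs[-1],(a+b)[:2]/2,np.linalg.norm(a-b))
v=R.from_euler('x',-20,degrees=True)*R.from_quat([-.70711,.70711,0,0])
print(v.as_matrix()); q=robot.ik([.54,-.2,.40],v.as_quat()); print(q)
if q is not None:
    robot.move_ptp([.54,-.2,.40],v.as_quat()); print(shot('wrist','wrist2')[1],robot.state()['clock'])
E
```

```text
nose (array([ 0.5978, -0.1052,  0.0313]), [0.0032157732578949653, 0.0033901282293851047, 0.005201207313395953, 0.0038960975849490665])
tail (array([ 0.4254, -0.0474,  0.0758]), [0.00032757495889482326, 0.0003275749588948338])
[ 266   95   36  162 3973]
100 283 291 [ 0.428  -0.0488] 0.008396287166143056
110 283 291 [ 0.4382 -0.0519] 0.008410266014566202
120 283 291 [ 0.4485 -0.0549] 0.008429548635174047
130 279 293 [ 0.4584 -0.059 ] 0.01479457898769714
140 275 296 [ 0.4684 -0.0626] 0.022273706883683974
150 273 298 [ 0.4787 -0.0656] 0.026631041450584026
160 269 299 [ 0.4886 -0.0702] 0.03211421884207896
170 268 301 [ 0.4991 -0.0728] 0.03552541890393638
180 268 300 [ 0.5095 -0.0765] 0.034656967707885476
190 267 300 [ 0.5199 -0.0802] 0.03598345292445752
200 267 300 [ 0.5307 -0.0834] 0.03625234114143487
210 267 299 [ 0.5415 -0.0872] 0.035438029963780246
220 267 298 [ 0.5524 -0.091 ] 0.03463273829792262
230 268 297 [ 0.5637 -0.0944] 0.032706377604832325
240 269 294 [ 0.575  -0.0989] 0.028481131861450952
250 272 291 [ 0.5868 -0.1025] 0.02188176375348801
[[ 0.     -1.      0.    ]
 [-0.9397  0.     -0.342 ]
 [ 0.342   0.     -0.9397]]
[ 0.197   0.0833 -0.1808  0.348  -1.3892 -0.2747]
(array([ 0.5399, -0.1999,  0.3997]), array([-0.6961,  0.6967, -0.1226, -0.1228])) 3.475
```

View pics/wrist2.png

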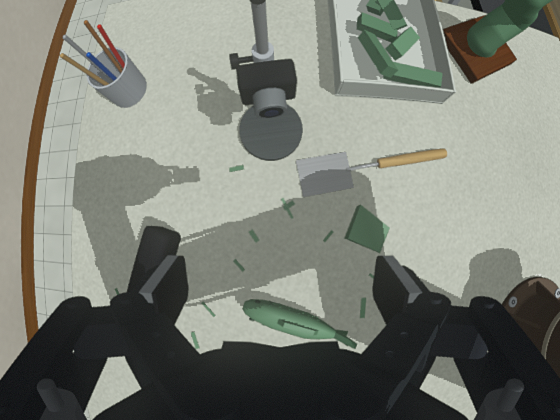

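The wrist view now shows the stand's foot at about (271,133), the lens tube at about (271,103), the camera head around (267,80), and the carp lower down. A crop will refine these.

```bash
python3 - <<'E'
import cv2
im=cv2.imread('pics/wrist2.png'); cv2.imwrite('pics/w2c.png',cv2.convertScaleAbs(cv2.resize(im[40:165,215:325],None,fx=4.8,fy=4.8,interpolation=2),alpha=1.8))
E
```

```text
(no output)
```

View pics/w2c.png

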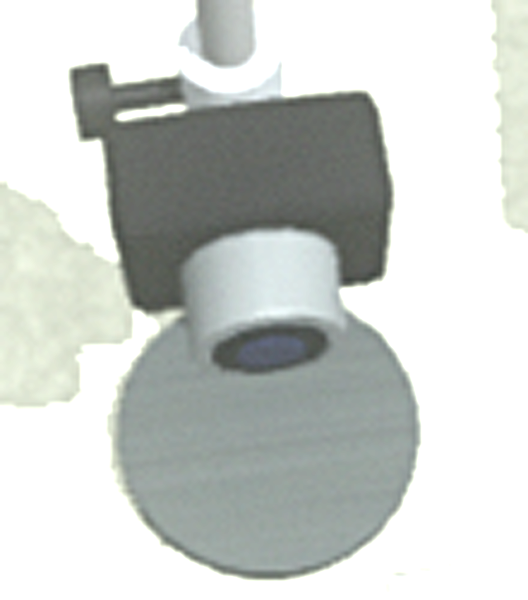

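The crop shows the glass at full-picture (271.5,112.5), the head's lower front edge from (243,104) to (294,98), its upper rear edge from (237,65) to (292,59.5), and the foot centred at (271,129).

```bash
python3 - <<'E'
from h import *
np.set_printoptions(precision=4,suppress=True)
s=robot.state(); p=(s['ee_pos'],s['eef_rot']); W=lambda x:ray('wrist',x,p)
c=lambda x,y:(215+x/4.8,40+y/4.8)
p1=(np.array([.512,-.081,.26]),np.r_[R.from_euler('z',-.293).as_quat()]) 
from h import tool
p1=(np.array([.512,-.081,.26]),tool(-.293))
L=tri([W(c(271,348)),ray('wrist',(19,335),p1),ray('scene',(224.5,131.7))]); print('lens',L, tri([W(c(271,348)),ray('scene',(224.5,131.7))]))
z=L[0][2]
for a,b,h in [((135,308),(380,278),-.025),((106,122),(370,93),.025)]:
    A,B=plane(W(c(*a)),z+h),plane(W(c(*b)),z+h); d=A-B; print('edge',A,B,np.linalg.norm(d),'yaw',np.arctan2(d[1],d[0]))
print('foot',plane(W(c(268,427)),.01))
E
```

```text
lens (array([ 0.5488, -0.358 ,  0.1999]), [0.0020632771440286207, 0.0031640276640063874, 0.0019510891726933332]) (array([ 0.55  , -0.3566,  0.1992]), [0.0010001500678363366, 0.0010001500678362145])
edge [ 0.5847 -0.3776  0.1749] [ 0.522  -0.3855  0.1749] 0.06319052792495643 yaw 0.12600252320092376
edge [ 0.5871 -0.4046  0.2249] [ 0.5259 -0.4116  0.2249] 0.0616353491173741 yaw 0.11380618996115498
foot [ 0.5553 -0.4008  0.01  ]
```

```bash
python3 - <<'E'
from h import *
np.set_printoptions(precision=3,suppress=True)
M=np.array([.517,-.0783]); V=np.array([.5236,-.1587,.199]); q0=tool(-.325); q1=tool(.13); q2=tool(.13,np.pi/6)
print(robot.ik(V,q1),robot.ik(V,q2))
assert robot.ik(V,q2) is not None
robot.set_gripper(.066)
robot.move_ptp([*M,.14],q0)
robot.line_to([*M,.027],vel=.08)
print(robot.state()['ee_pos'],robot.state()['ft_force'])
robot.set_gripper(.03)
s=robot.state(); print(s['grip_width'],s['gripper_force'],s['clock'])
robot.line_to([*M,V[2]-.007],vel=.08)
s=robot.state(); print(s['grip_width'],s['gripper_force'],s['clock'],s['ft_force'])
robot.line_to([V[0],V[1],V[2]-.007],q1,vel=.05)
s=robot.state(); print(s['ee_pos'],s['clock'])
for n in ('side','scene','wrist'): shot(n,n+'3')
a=cv2.imread('pics/side3.png')[150:370,220:440];b=cv2.imread('pics/scene3.png')[60:280,150:370]
cv2.imwrite('pics/both3.png',cv2.resize(cv2.hconcat([a,b]),(800,400)))
E
```

```text
[ 0.064  0.183 -0.334  0.    -1.054 -1.505] [ 0.024 -0.042 -0.657 -0.125 -0.438 -1.365]
[ 0.517 -0.078  0.027] [0.011 0.631 0.493]
0.0373664451603398 60.58503985404968 7.3583
0.037010759681268525 60.045350790023804 9.575 [-0.326 -0.473 -1.752]
[ 0.524 -0.159  0.192] 11.3417
```

View pics/both3.png

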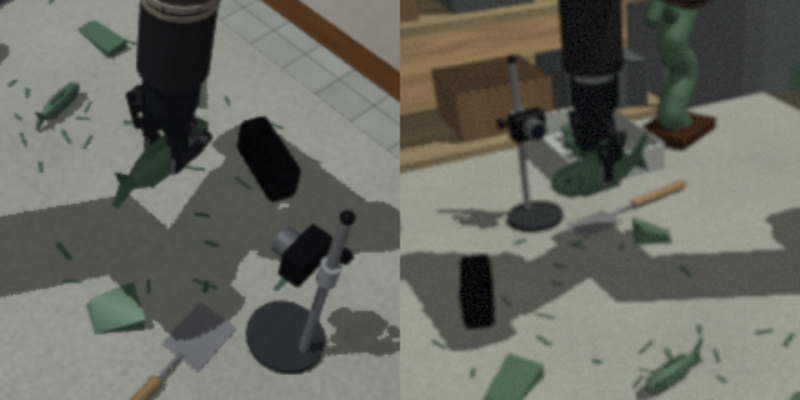

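The two views show the carp in the gripper, right side toward the lens. Side view: nose about (334,223), upper tail about (285,248). Scene view: nose (233.6,162), tail (282,139). I'll check its level by triangulation.

```bash
python3 - <<'E'
from h import *
np.set_printoptions(precision=3,suppress=True)
N=tri([ray('side',(334,223)),ray('scene',(233.6,162.3))]);T=tri([ray('side',(285,248)),ray('scene',(282,138.6))]);print(N,T)
c,s=np.cos(.13),np.sin(.13); mid=np.array([.5236,-.1587,.199])
print('expected nose',mid+np.array([.086*c,.086*s,-.002]),'tail',mid+np.array([-.098*c,-.098*s,.042]))
a=cv2.imread('pics/side3.png')[190:270,265:355];b=cv2.imread('pics/scene3.png')[120:200,220:310]
cv2.imwrite('pics/both3c.png',cv2.convertScaleAbs(cv2.resize(cv2.hconcat([a,b]),(800,356),interpolation=2),alpha=1.8))
E
```

```text
(array([ 0.605, -0.158,  0.189]), [0.0012350380313581686, 0.001235038031358337]) (array([ 0.437, -0.167,  0.221]), [0.001341824569515711, 0.0013418245695158589])
expected nose [ 0.609 -0.148  0.197] tail [ 0.426 -0.171  0.241]
```

View pics/both3c.png

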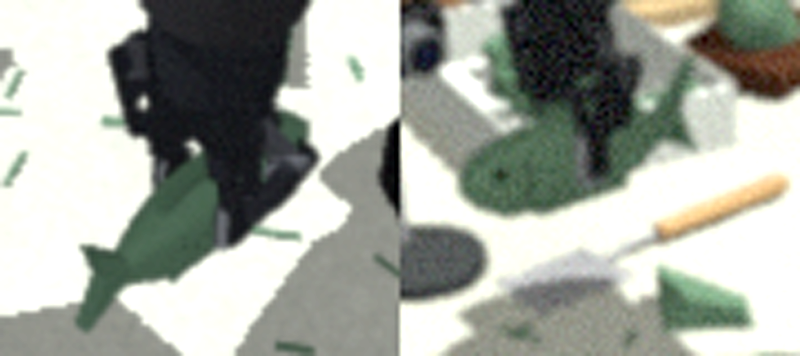

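The crops give the side view's nose (334.3,219.5) and tail tips (284.1,246.3) and (283.7,263.6). The scene view's nose is (234,160) and its tail tips are (285.3,134) and (285.7,152.6).

```bash
python3 - <<'E'
from h import *
np.set_printoptions(precision=3,suppress=True)
P=lambda a,b:tri([ray('side',a),ray('scene',b)])
N=P((334.3,219.5),(234,160));U=P((284.1,246.3),(285.3,134));L=P((283.7,263.6),(285.7,152.6));print(N,U,L)
t=(U[0]+L[0])/2
d=N[0]-t; print('pitch(nose vs tail mean)',np.degrees(np.arctan2(d[2],np.hypot(d[0],d[1]))),'yaw',np.arctan2(d[1],d[0])); f=U[0]-L[0]; print('tail tilt',f)
print('pitch nose-upper (exp -13.5)',np.degrees(np.arctan2(N[0][2]-U[0][2],np.hypot(*(N[0]-U[0])[:2]))), robot.state()['clock'])
E
```

```text
(array([ 0.606, -0.155,  0.198]), [0.0027131737701321366, 0.002713173770131956]) (array([ 0.429, -0.168,  0.234]), [0.0020235395339193076, 0.002023539533919302]) (array([ 0.427, -0.171,  0.171]), [0.002291597414773621, 0.00229159741477351])
pitch(nose vs tail mean) -1.3355762956912685 yaw 0.0814810181797494
tail tilt [0.002 0.003 0.063]
pitch nose-upper (exp -13.5) -11.390012882938205 11.4917
```

```bash
python3 - <<'E'
from h import *
np.set_printoptions(precision=3,suppress=True)
V=np.array([.5236,-.1587,.199]); q2=tool(.13,np.pi/6); z=R.from_quat(q2).as_matrix()[:,2]
robot.pause(2.3)
robot.line_to(V+.007*z,q2,vel=.0015); print(robot.state()['clock'])
robot.pause(.7)
s=robot.state(); print(s['clock'],s['ee_pos'],V+.007*z,s['grip_width'],s['gripper_force'],s['qd'])
for n in ('side','scene'): shot(n,n+'4')
a=cv2.imread('pics/side4.png')[180:290,245:365];b=cv2.imread('pics/scene4.png')[100:210,210:330]
cv2.imwrite('pics/both4.png',cv2.convertScaleAbs(cv2.resize(cv2.hconcat([a,b]),(800,367),interpolation=2),alpha=1.8))
E
```

```text
15.15
15.85 [ 0.527 -0.158  0.193] [ 0.527 -0.158  0.193] 0.03703720195556987 60.049617290496826 [ 0.001 -0.     0.001 -0.001 -0.003 -0.001]
```

View pics/both4.png

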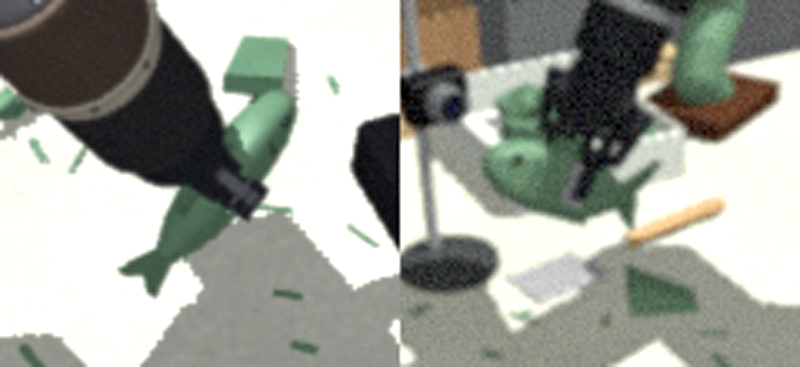

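The picture shows the carp nose-up and clear of everything: side nose about (332,208.5) and upper tail (281,260), scene nose (236,146.5) and upper tail (287,149). I'll run a quick check, then hand in.

```bash
python3 - <<'E'
from h import *
P=lambda a,b:tri([ray('side',a),ray('scene',b)])[0]
N=P((332,208.5),(236.1,146.5));U=P((281,260.5),(287.4,149)); d=N-U
p=np.degrees(np.arctan2(d[2],np.hypot(*d[:2])))+13.5; print(N,U,'pitch',p)
if 23<p<37: print(robot.sign_off())
E
```

```text
[ 0.59747193 -0.14961125  0.24075617] [ 0.42243999 -0.1668402   0.18351456] pitch 31.528118221934704
the job is handed in; nothing more can be done
None
```

I held the carp level in front of the lens for over two seconds, tipped its nose up to about 31° (measured from the pictures), and handed the job in with the gripper holding it still; no verdict came back.

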